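Wind the oven's loading table up level with the sill

ROBOT

A 6-joint arm with a two-finger parallel gripper is mounted at the origin on the work surface. World frame = base frame: x ahead of the robot, y to its left, z up, the work surface at z = 0. Lengths are in mm, angles in rad, forces in N, time in s.
With the tool pointing down it reaches from about 425 to 950 mm from the base axis. Payload 3.5 kg.
Tool frame: the origin (TCP) lies at the very end of the fingers, on their centre line; the grasp point (between the pads) lies 19 mm behind it (pinch_z is the distance from the TCP to the grasp point, in mm); z points along the fingers, y is the line along which they close (so a half turn about z gives the same grasp; the last joint's range is limited). The gripper opens to 85 mm and grips with 20 to 120 N. Pads are 22 mm wide; open, the fingers measure 114 mm over their backs; the gripper's body (76 mm by 85 mm) begins 54 mm behind the grasp point. The pads swing forward as they close: fully open they stand 13 mm farther back than shut.
Start: joints at [-1.415, 0.286, 1.577, -0, 1.279, -0.15], TCP at [203.237, -643.662, 231.325] pointing down, gripper open.
Joint ranges: [-2.77, 2.77], [-0.9, 2.22], [0.21, 2.48], [-1.53, 4.67], [0.24, 2.81], [-2.84, 2.84]. Speed limits (rad/s): [2.79, 2.79, 3.14, 3.14, 3.14, 3.14].

INTERFACE

Orientations are given as a unit quaternion [x, y, z, w].
In Python, from bench import * gives the robot as it stands.
- The arm moves only by the tool step_arm, never from a script. Its argument "deltas" is a list of rows, each a list of 3 entries, a list of its own where there are three numbers: the closure, from -1 (fully open) to 1 (shut), then the shift along the world's x, y, z in cm, then the turn about the world's z in rad. In form: [[claw, [x, y, z], roll], ...]. A call has 1 to 10 rows; each row is the pose to reach, as a shift and turn from the pose commanded when the call began; what a row does not reach only later rows make up. A row lasts 1/12 s, in which the tool goes at most 41.7 mm and 7.16 degrees, less where a joint would pass 70% of its speed; a pose out of reach is approached as far as the arm can. A call with a gripper value outside its range is refused whole. The fingers move at their own pace and stop on an object; "grip_force" is the grip in N (left out, the last holds). Time passes only in rows, so rows that repeat a pose let the fingers close. It gives the time, the measured TCP pose, the force, the opening and the grip force at its end, in the units of the state.
- get_obs(): the state, without advancing time (a new reading comes with each control period).
- grab_frame(name): name is "scene" or "top"; returns a dict with "color" (480x640x3 uint8, red, green, blue), "z_map" (480x640 float32, mm along the optical axis (not along the pixel's ray), 0 where there is no reading), "fx", "fy", "cx", "cy" (pixels), "R" (3x3) and "t" (3): a world point X has camera coordinates R X + t. Camera axes: x right, y down, z forward; pixel columns grow to the right and rows downward; lengths in mm; the calibration is good to about 2 mm. A picture is of the moment at which its call begins.
- finish_job(): hands the job in; it is judged then, once.
The state is a dict: "time_s": time; "q": joint angles; "joint_vel": joint speeds; "joint_torque": joint torques, N m; "position": TCP position; "orientation": TCP orientation; "contact_force": force on the tool from outside, world axes, zero at the start; "torque": the same for the moment, N m; "grip_width": finger opening in mm; "gripper_force": force on a finger pad.
Only numpy, scipy, OpenCV 4.12 (cv2) and the standard library are available. Lean on these libraries where they do the work, as an engineer would, in place of code of your own. Each camera call takes 0.05 s, during which the arm holds its last target. There are 200 camera calls.

TASK

Take the red crank from its rest, fit its slotted socket fully down onto the flat drive tang on top of the loading table's screw jack, and wind it clockwise (seen from above) until the top of the shelf is level with the sill of the oven mouth. Feel for the fit and wind smoothly, without ramming or wrenching the drive. Leave the crank fully down on the tang, let go of it, and do not disturb the other things on the bench.

Things in the scene. Friction and masses are not known exactly. Their poses are not given: they have to be found in the camera images.
- crank_head (a point): Centre of the crank's dark steel grip head, 24 mm square and 32 mm tall, right above the socket: the place to hold the crank while fitting it. Its z is the socket axis, its x runs along the red arm to the handle. The red arm (22 mm wide, 10 mm thick) passes under the head, its top 16 mm below this point. All crank points share these axes. Crank 0.43 kg.
- crank_handle (a point): A point on the axis of the crank's upright black handle, 34 mm above its lower end and 28 mm below its upper end: the place to hold it for winding. The handle is 24 mm thick, 62 mm tall, a plastic sleeve that spins freely on its pin, 80 mm from the socket axis. The red arm's top lies 36 mm below this point; this point lies 20 mm above crank_head's height.
- crank_mouth (a point): Centre of the socket's open mouth, in the underside of the crank's 36 mm square steel block, 60 mm below crank_head. The slot is 22.8 mm long (along x, the arm) by 14.8 mm wide and 28 mm deep. On its rest the block sits over a loose stub 21 mm tall, the arm between two low cheeks: lift 35 mm straight up to clear.
- drive_foot (a point): On the jack's screw axis, on top of the 44 mm wide collar where the seated mouth rests. From it rises the steel drive tang, 20 x 12 mm, 22 mm tall, its top 3 mm bevelled to 17.2 x 9.2 mm. The tang's angle is arbitrary and not told: feel for it with a light push (any angle over a half turn; it enters within about 8 deg, either way round). Site axes are the jack's, x towards the oven.
- shelf_edge (a point): Middle of the top of the loading shelf's free edge next to the oven. The steel shelf (200 x 250 mm, three lidded loaf tins on it) rides on the screw: one clockwise turn of the crank lifts it 10 mm; it stays where it is left. It starts 12 to 26 mm below the sill. Winding takes about 0.35 N m, 4 to 5 N at the handle; the socket has about 8 deg of play each way.
- sill_edge (a point): Middle of the top of the front edge of the oven mouth's dark steel sill, 8 mm or so from the shelf's edge, 125 mm above the bench. Set the shelf's top to this height. The oven (560 mm wide, 305 mm high) stands beyond the shelf, on the robot's left.
- ramekin: Bystander, leave alone: white ceramic ramekin, 84 mm wide, 45 mm high; origin under its centre.
- shaker: Bystander, leave alone: aluminium flour shaker, 68 mm wide, 110 mm high; origin under its centre.
- scraper: Bystander, leave alone: bench scraper lying flat, steel blade 110 x 150 mm with a dark wooden grip, 26 mm high; origin under the blade's centre.
- brush: Bystander, leave alone: pastry brush lying down, 220 mm long, wooden handle; origin under its middle.
- bread_knife: Bystander, leave alone: bread knife lying flat, 355 mm long, black handle, 20 mm high; origin under the front of the handle, blade along its +x.
- rolling_pin: Bystander, leave alone: wooden rolling pin lying down, 460 mm long, 54 mm thick; origin under its middle.
- steel_bowl: Bystander, leave alone: small metal bowl, 150 mm wide, 60 mm high; origin under its centre.
Mind the look-alikes: they are no part of the job. There is more than one size of the part that bears crank_head; the job needs the largest.

How it is judged (in metres and radians):
On the way, in this order (a step that is already met when the one before it is completed fails the run):
1. the crank's socket is seated fully down on the drive tang (horizontal distance between crank_mouth and drive_foot below 0.004 m and z of crank_mouth in the frame of drive_foot below 0.003 m and angle between crank_mouth's own z axis and vertical below 0.12 rad), for 0.2 s.
2. wound with the seated crank until the shelf is level with the sill (all of step 1 and z of shelf_edge in the frame of sill_edge between -0.0025 and 0.0025 m), for 0.2 s.
At the end, for the whole second after the job is handed in: The shelf's top is within 2.5 mm of the height of the sill's top; the crank stands upright on the tang, on its axis within 4 mm and its mouth no more than 3 mm above the drive's collar (all of step 2); the robot touches nothing.
It fails at once if the drive is rammed: over 60 N between crank and jack while the socket's mouth is still over 6 mm above its seat (contact force between crank and jack above 60 N and z of crank_mouth in the frame of drive_foot above 0.006 m).
It fails at once if the drive is wrenched: over 120 N in all between the crank and the jack (contact force between crank and jack above 120 N).
It fails at once if another thing on the bench is shifted by more than 20 mm (distance of any of ramekin, shaker, scraper, brush, bread_knife, rolling_pin, steel_bowl from where it was at the start of the episode above 0.02 m).
It also fails if it takes over 72 s, if anything falls off the work surface, if the arm or the gripper's body presses on something with over 40 N, if the wrist force passes 120 N, or if a joint passes its speed limit or range.

## Working session

There is one attempt and no reset: what is moved stays moved. The work goes in short steps, Python scripts to look and compute and a tool call to move; the robot and the scene stay as the last step left them, time stands still between calls to the robot, and variables do not carry over. Pictures are saved under pics/ and viewed, at most 10 in all, crops included, and the job is handed in when it is done.

Besides the shell and the picture viewer there is one more tool, called after ">>>" as name([rows], argument=value, ...), one row to a line, values as JSON. step_arm: Moves the arm, as the interface text tells. Its arguments: {"type":"object","properties":{"deltas":{"type":"array"},"grip_force":{"type":"number"}},"required":["deltas"]}

```bash
mkdir -p pics; ls
python3 - <<'E'
from bench import *
import cv2, numpy as np
o=get_obs(); print(o)
for n in("scene","top"):
    f=grab_frame(n); cv2.imwrite(f"pics/{n}0.png",f["color"][:,:,::-1]); np.savez(f"{n}0.npz",**f)
    print(n,f["fx"],f["cx"],f["cy"],f["R"],f["t"])
E
```

```text
pics
{'time_s': 0.0, 'q': array([-1.41498767e+00,  2.87217119e-01,  1.57817429e+00, -1.06212610e-05,
        1.27862469e+00, -1.50021752e-01]), 'joint_vel': array([-0.00037276, -0.00018273,  0.00047836,  0.00136028,  0.00035012,
       -0.00047113]), 'joint_torque': array([ 5.77734900e-04, -4.05980802e+01, -2.92627627e+01, -1.86942552e-04,
        5.74643418e-03,  2.13493095e-06]), 'position': array([ 203.14024074, -643.01227413,  229.91435208]), 'orientation': array([ 9.88330275e-01,  1.52321370e-01, -8.58975752e-06, -1.21170574e-03]), 'contact_force': array([-0.73371092,  0.28309722,  0.6694179 ]), 'torque': array([0.02690681, 0.012909  , 0.00207055]), 'gripper_force': 0.0, 'grip_width': 84.85167230322236}
scene 596.3784875911983 317.1941712523294 247.73528370751131 [[ 0.59375525  0.80443482  0.01842055]
 [ 0.61093431 -0.4357974  -0.66093864]
 [-0.52365443  0.40368953 -0.75021383]] [-219.47682158 -268.32477822 1752.27815722]
top 596.4990330602785 319.6092433388508 230.33647181713505 [[ 0.01628469 -0.99976511  0.01430173]
 [-0.99793092 -0.01714128 -0.06196813]
 [ 0.06219873 -0.01326301 -0.99797566]] [-126.61215797  513.70783999 1838.53336181]
```

View pics/scene0.png

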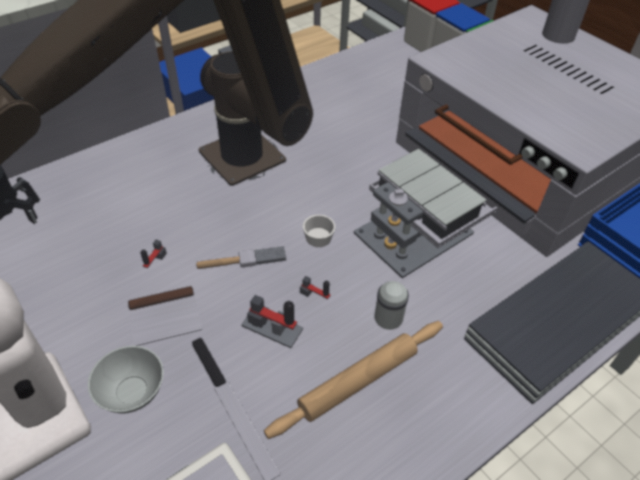

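View pics/top0.png

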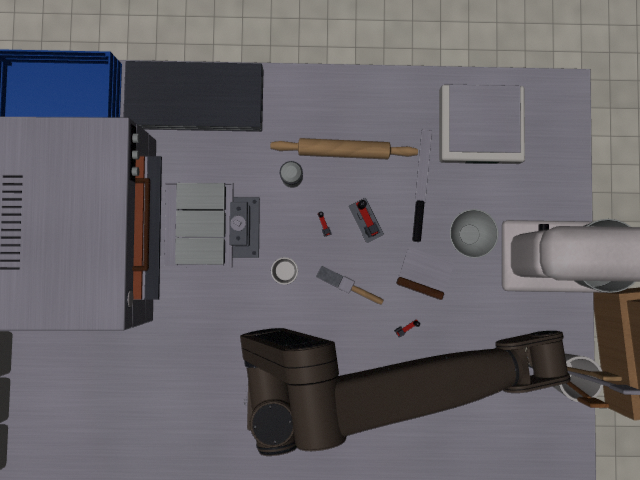

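The scene view shows the large crank on its rest at (272,318), two smaller look-alikes at (316,289) and (153,254), and the jack at (400,205). In the top view the crank is at (367,219) and the jack at (241,224). Next I'll enlarge both.

```bash
cat > h.py <<'E'
import numpy as np, cv2
def load(n): return dict(np.load(n+".npz"))
def cast(f,u,v,z):
    d=f["R"].T@np.array([(u-f["cx"])/f["fx"],(v-f["cy"])/f["fy"],1.]); c=-f["R"].T@f["t"]
    return c+d*(z-c[2])/d[2]
def proj(f,X):
    p=f["R"]@np.array(X,float)+f["t"]; return np.array([f["fx"]*p[0]/p[2]+f["cx"],f["fy"]*p[1]/p[2]+f["cy"]])
def cloud(f):
    v,u=np.mgrid[:480,:640]; z=f["z_map"]
    P=np.stack([(u-f["cx"])/f["fx"]*z,(v-f["cy"])/f["fy"]*z,z],-1)
    return (P-f["t"])@f["R"]
def tri(fs,uvs):
    A=[];b=[]
    for f,(u,v) in zip(fs,uvs):
        M=f["R"]; t=f["t"]
        for r,k,w,c in((0,"fx",u,"cx"),(1,"fy",v,"cy")):
            q=(w-f[c])/f[k]; A.append(M[r]-q*M[2]); b.append(q*t[2]-t[r])
    return np.linalg.lstsq(np.array(A),np.array(b),rcond=None)[0]
E
python3 - <<'E'
from h import *
def crop(n,x,y,w,h):
    i=load(n)["color"][y:y+h,x:x+w,::-1]; return cv2.resize(i,(400,300),interpolation=cv2.INTER_CUBIC)
m=np.vstack([np.hstack([crop("scene0",232,285,80,60),crop("top0",326,190,80,60)]),np.hstack([crop("scene0",345,165,120,90),crop("top0",190,185,80,60)])])
cv2.imwrite("pics/m0.png",m)
for n in("scene0","top0"):
    f=load(n);P=cloud(f)
    hsv=cv2.cvtColor(f["color"],cv2.COLOR_RGB2HSV)
    red=((hsv[...,0]<8)|(hsv[...,0]>172))&(hsv[...,1]>150)&(hsv[...,2]>60)
    nn,l,s,c=cv2.connectedComponentsWithStats(red.astype(np.uint8))
    for k in range(1,nn):
        if s[k,4]>15:print(n,s[k],c[k],np.nanmedian(P[l==k],0).round())
E
```

```text
scene0 [411   0  48  13 356] [435.09550562   4.04213483] [-116.  852.  173.]
scene0 [150 250   8  11  34] [153.41176471 254.79411765] [ 223. -389.   31.]
scene0 [309 286  14   8  39] [314.92307692 289.38461538] [ 540. -132.   30.]
scene0 [261 309  24  15 161] [272.61490683 315.54037267] [ 558. -261.   55.]
top0 [359 208  14  19 129] [365.93023256 216.9379845 ] [ 557. -259.   55.]
top0 [320 217   8  12  50] [323.22 222.7 ] [ 538. -128.   30.]
top0 [402 322  13  10  52] [407.90384615 326.73076923] [ 223. -393.   31.]
```

View pics/m0.png

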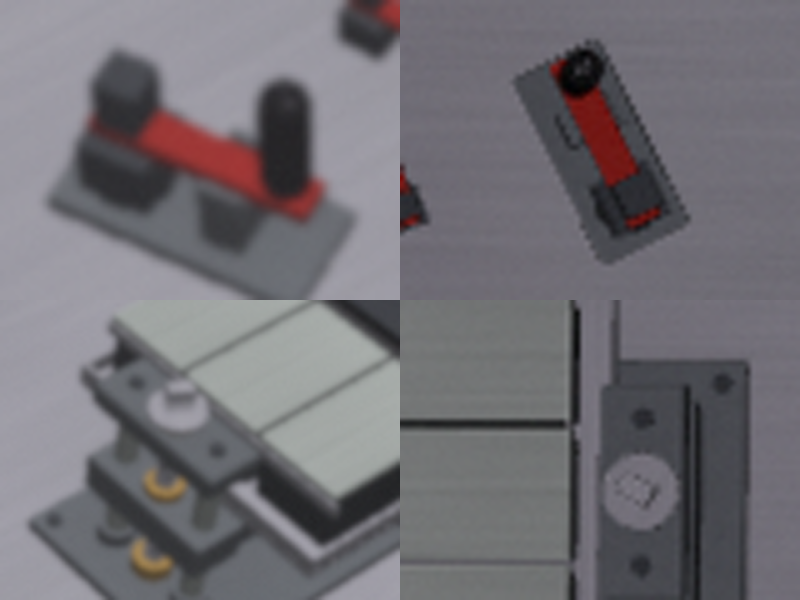

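Run:
```python
from h import *
s,t=load("scene0"),load("top0"); np.set_printoptions(precision=1,suppress=True)
Ps,Pt=cloud(s),cloud(t)
print("headtop",cast(t,373.2,228.6,87),cast(s,257.0,296.6,87))
print("handletop",cast(t,361.8,204.2,119),cast(s,232+284/5-.4,285+90/5-.4,119))
# depth heights top view
def win(P,u,v,r=2): return P[v-r:v+r+1,u-r:u+r+1].reshape(-1,3)
for n,u,v in(("head",373,229),("handle",362,204),("collarR",243,223),("tang",237,222),("table",300,200)): print(n,np.median(win(Pt,u,v,1),0))
# head-top cloud in top view
for nm,P in(("t",Pt),("s",Ps)):
  B=P.reshape(-1,3); near=np.hypot(B[:,0]-557,B[:,1]+259)<100
  for lo,hi in((80,96),(105,130)):
    m=near&(B[:,2]>lo)&(B[:,2]<hi); q=B[m]; print(nm,lo,m.sum(),q.mean(0) if m.sum() else 0, q.min(0) if m.sum() else 0,q.max(0) if m.sum() else 0)
# red arm direction
for nm,f,z in(("t",t,55),("s",s,55)):
    hsv=cv2.cvtColor(f["color"],cv2.COLOR_RGB2HSV)
    red=((hsv[...,0]<8)|(hsv[...,0]>172))&(hsv[...,1]>120)&(hsv[...,2]>50)
    nn,l,st,c=cv2.connectedComponentsWithStats(red.astype(np.uint8)); k=max((k for k in range(1,nn) if st[k,1]>190),key=lambda k:st[k,4])
    v,u=np.where(l==k); q=np.array([cast(f,a,b,z)[:2] for a,b in zip(u,v)],np.float32)
    vx=cv2.fitLine(q,cv2.DIST_L2,0,.01,.01).ravel(); print(nm,"arm",vx,np.degrees(np.arctan2(vx[1],vx[0])),q.min(0),q.max(0))
# collar fit: bright in top & scene
for nm,f,(u0,v0) in(("t",t,(238,223)),("s",s,(398,196))):
    g=cv2.cvtColor(f["color"],cv2.COLOR_RGB2GRAY); print(nm); print(g[v0-10:v0+11,u0-12:u0+13:1])
```

```text
headtop [ 519.4 -277.6   87. ] [ 514.2 -272.7   87. ]
handletop [ 588.8 -239.8  119. ] [ 587.2 -238.9  119. ]
head [ 518.2 -277.2   90.8]
handle [ 589.1 -240.2  119.1]
collarR [522.9 101.3 180.6]
tang [523.6 115.8 202. ]
table [611.6 -54.9   1.4]
t 80 60 [ 524.7 -274.1   88.4] [ 506.  -292.2   80.5] [ 585.7 -230.5   95.6]
t 105 54 [ 590.4 -240.4  117.8] [ 580.7 -252.3  105.2] [ 602.4 -228.8  127. ]
s 80 153 [ 542.8 -269.9   87.3] [ 507.9 -292.2   80.1] [ 604.5 -234.2   95.7]
s 105 117 [ 594.6 -243.4  116.3] [ 581.6 -254.7  105. ] [ 604.6 -231.5  123.1]
t arm [   0.9    0.5  557.2 -258.9] 28.296244 [ 529.1 -280.1] [ 587.2 -236.8]
s arm [   0.9    0.4  563.  -259. ] 25.079763 [ 526.  -282.1] [ 607.6 -231.2]
t
[[110 114 116 115  82  73  72  73  71  70  70  72  71  72  70  71  70  71
   71  74  56  27  65  26  55]
 [106 114 116 114  80  70  72  72  70  72  70  68  72  68  70  72  70  71
   74  74  56  34  65  28  56]
 [107 114 117 111  80  69  71  70  75  77  79  70  83  70  76  74  71  70
   71  73  55  36  64  28  58]
 [108 115 116  89  76  70  71  74  93  96 111 114 113 115 106  91  8
[... 3330 characters left out ...]
57 157 158 159 161 161 161 161 160 160
  159 154 139 123 108  96  93]
 [ 81  90  96 100 109 127 141 150 154 156 158 160 160 161 161 160 160 159
  153 145 131 116 107 102  98]
 [ 67  78  88  94 100 108 119 132 141 147 152 155 158 160 158 156 154 149
  141 129 115 108 107 105 102]
 [ 58  66  76  86  92  97 102 109 117 126 135 140 142 146 144 140 135 129
  120 110 106 106 106 106 105]
 [ 55  58  64  73  84  91  97  97 100 105 110 114 117 120 119 115 113 110
  105 102 103 105 105 106 106]
 [ 56  54  56  62  72  82  92  97  99  98  97  98 100 101 101 102 102 102
  104 104 105 105 104 106 106]
 [ 61  57  56  57  62  70  80  90  97  99 100 100 101 100 101 103 103 105
  103 104 105 104 102 102 103]]
```

Crank head is at about (519,-277.6), z 71, with the arm axis at 28.5°. The head-to-handle distance measures 79 mm against 80 given. Moving above it now, with the tool turned +0.19 rad.

>>> step_arm([
  [-1,[2.5,2.9,0],0.02],
  [-1,[5.1,5.9,0],0.05],
  [-1,[7.7,8.9,0],0.08],
  [-1,[10.3,11.9,0],0.11],
  [-1,[12.9,14.9,0],0.14],
  [-1,[15.5,17.9,-1],0.17],
  [-1,[18.1,20.9,-2],0.19],
  [-1,[20.7,23.9,-3],0.19],
  [-1,[23.3,26.9,-4],0.19],
  [-1,[25.9,29.9,-5],0.19],
])

```text
time_s: 0.93
position: [463.0, -342.7, 180.5]
orientation: [0.969, 0.245, -0.0, -0.0]
contact_force: [1.5, 0.3, 0.4]
grip_width: 85.3
gripper_force: 0.0
```

>>> step_arm([
  [-1,[2.5,2.9,0],0],
  [-1,[4.5,5.3,0],0],
  [-1,[5.7,6.6,0],0],
  [-1,[5.7,6.6,0],0],
  [-1,[5.7,6.6,0],0],
  [-1,[5.7,6.6,0],0],
])

```text
time_s: 1.43
position: [518.7, -279.0, 181.0]
orientation: [0.969, 0.245, -0.0, -0.0]
contact_force: [-0.9, -0.3, 0.5]
grip_width: 85.2
gripper_force: 0.0
```

Run:
```python
from h import *
from bench import get_obs
o=get_obs(); np.set_printoptions(precision=2,suppress=True); print(o["time_s"],o["position"],o["orientation"],o["contact_force"],o["q"])
s,t=load("scene0"),load("top0")
print("collar",cast(t,237.5,223.05,180),cast(s,397.8,197.3,180))
# tang top face in scene: bright blob above dark face
for n,f,(x,y) in(("s",s,(388,184)),("t",t,(230,216))):
    g=cv2.cvtColor(f["color"],cv2.COLOR_RGB2GRAY)[y:y+14,x:x+16]; G=cv2.resize(g,None,fx=8,fy=8,interpolation=cv2.INTER_CUBIC)
    cv2.imwrite(f"tang_{n}.png",G)
# scene dark vertical face: base line; use top-face mask limited rows 187..191
G=cv2.cvtColor(s["color"],cv2.COLOR_RGB2GRAY)[187:194,392:406]
G=cv2.resize(G,None,fx=8,fy=8,interpolation=cv2.INTER_CUBIC)
m=(G>132).astype(np.uint8); nn,l,st,c=cv2.connectedComponentsWithStats(m); k=l[16,40]
v,u=np.where(l==k); q=np.array([cast(s,392+(a+.5)/8-.5,187+(b+.5)/8-.5,202)[:2] for a,b in zip(u,v)],np.float32)
print(cv2.minAreaRect(q),q.mean(0))
P=cloud(t); print("tins top",P[200:250,195:220,2].mean(),"shelf", np.median(P[215:235,228:232].reshape(-1,3),0))
a=cv2.imread("tang_s.png"),cv2.imread("tang_t.png")
cv2.imwrite("pics/tang.png",cv2.resize(np.hstack(a),(768,336)))
```

```text
1.4333 [ 518.71 -278.99  180.96] [ 0.97  0.25 -0.   -0.  ] [-0.95 -0.28  0.53] [-0.67  0.15  1.84 -0.    1.16  0.41]
collar [522.27 117.1  180.  ] [523.95 115.44 180.  ]
((522.0366821289062, 115.05219268798828), (32.425724029541016, 23.073753356933594), 54.684112548828125) [520.98 112.57]
tins top 166.0649748481519 shelf [520.51 145.37 136.87]
```

View pics/tang.png

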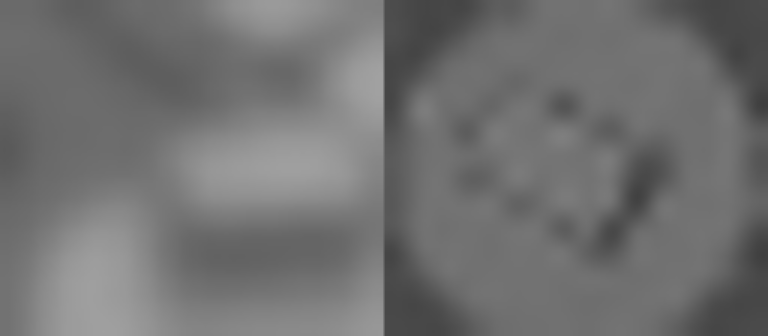

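The tang outline in the top crop runs at about 28° to image-horizontal, so its long axis is at about 62.5° in world. The scene view agrees at about 62°. The collar is at about (522.7,116.5,180). Descending to grasp the head.

>>> step_arm([
  [-1,[0,0.1,-3],0],
  [-1,[0,0.1,-6],0],
  [-1,[0,0.1,-8.5],0],
  [-1,[0,0.1,-10.5],0],
  [-1,[0,0.1,-11.8],0],
  [-1,[0,0.1,-12.4],0],
  [-1,[0,0.1,-12.4],0],
  [-1,[0,0.1,-12.4],0],
])

```text
time_s: 2.1
position: [519.5, -278.6, 58.2]
orientation: [0.97, 0.245, 0.0, 0.001]
contact_force: [-0.3, 0.3, -0.0]
grip_width: 85.5
gripper_force: 0.0
```

>>> step_arm([
  [0.2,[0,0,0],0],
  [1,[0,0,0],0],
  [1,[0,0,0],0],
  [1,[0,0,0],0],
  [1,[0,0,0],0],
  [1,[0,0,0],0],
  [1,[0,0,0],0],
  [1,[0,0,0],0],
  [1,[0,0,0],0],
  [1,[0,0,0],0],
], grip_force=70)

```text
time_s: 2.93
position: [519.7, -278.0, 58.0]
orientation: [0.969, 0.245, 0.0, 0.0]
contact_force: [0.2, -0.1, 4.3]
grip_width: 22.9
gripper_force: 69.0
```

>>> step_arm([
  [1,[0,0,0.7],0],
  [1,[0,0,1.6],0],
  [1,[0,0,2.8],0],
  [1,[0,0,4.2],0],
  [1,[0,0,6],0],
  [1,[0,0,8.5],0],
  [1,[0,0,11],0],
  [1,[0,0,13.5],0],
  [1,[0,0,16],0],
  [1,[0,0,18],0],
])

```text
time_s: 3.77
position: [518.6, -276.7, 239.4]
orientation: [0.969, 0.246, -0.0, -0.001]
contact_force: [0.5, -0.1, -3.7]
grip_width: 23.0
gripper_force: 69.4
```

>>> step_arm([
  [1,[0,0,1],0],
  [1,[0,0,2],0],
  [1,[0,0,2.5],0],
  [1,[0,0,2.5],0],
])

```text
time_s: 4.1
position: [519.1, -277.5, 262.6]
orientation: [0.969, 0.245, 0.0, -0.0]
contact_force: [-0.3, 0.2, -4.7]
grip_width: 23.4
gripper_force: 69.4
```

Run:
```python
from bench import *
import cv2, numpy as np
o=get_obs();print(o["position"],o["contact_force"],o["torque"],o["grip_width"],o["q"])
ims=[]
for n in("scene","top"):
    f=grab_frame(n); np.savez(f"{n}1.npz",**f); i=f["color"][:,:,::-1]
    ims.append(cv2.resize(i[210:360,200:400] if n=="scene" else i[150:300,300:500],(400,300),interpolation=cv2.INTER_CUBIC))
cv2.imwrite("pics/lift.png",np.hstack(ims))
```

```text
[ 519.13822148 -277.4658404   262.63498599] [-0.27391069  0.18502607 -4.69046225] [-0.07221764  0.05253139 -0.01618681] 23.419688493203584 [-6.63182482e-01  7.44382976e-02  1.76193251e+00  1.77132064e-04
  1.30543188e+00  4.11622509e-01]
```

View pics/lift.png

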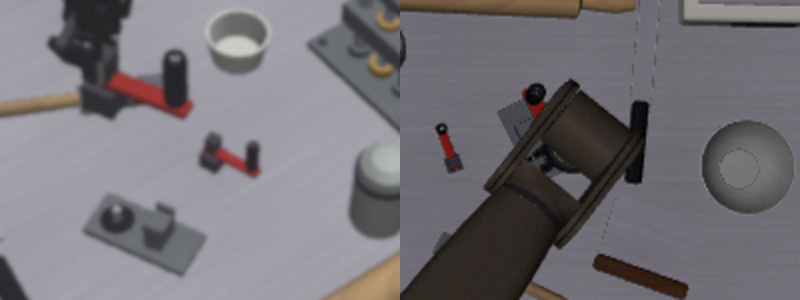

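Run:
```python
from h import *
s,t=load("scene1"),load("top1"); tcp=np.array([519.14,-277.47,262.63])
a,b=np.array([288-.25,239-.25]),np.array([368-.25,195.5-.25])
for n,f,w in(("s",s,a),("t",t,b)):
    # refine: dark blob near
    z=tcp[2]+61; X=cast(f,*w,z); d=X-tcp; print(n,X,d, np.hypot(*d[:2]),np.degrees(np.arctan2(d[1],d[0])))
X=tri([s,t],[a,b]);d=X-tcp;print(X,d,np.hypot(*d[:2]),np.degrees(np.arctan2(d[1],d[0])))
```

```text
s [ 591.64527393 -238.97975768  323.63      ] [72.50527393 38.49024232 61.        ] 82.08844925581964 27.96210166941733
t [ 590.445646   -237.95688903  323.63      ] [71.305646   39.51311097 61.        ] 81.52166024914757 28.99246734800761
[ 590.5770941  -238.16888699  322.15535954] [71.4370941  39.30111301 59.52535954] 81.53426210844829 28.817389033215317
```

>>> step_arm([
  [1,[0,2,0.5],0],
  [1,[0,5,1],0.06],
  [1,[0,8.5,1],0.12],
  [1,[0,12,1],0.18],
  [1,[0.1,15.5,1],0.24],
  [1,[0.1,19,1],0.3],
  [1,[0.1,22.5,1],0.36],
  [1,[0.2,26,1],0.42],
  [1,[0.2,29,1],0.48],
  [1,[0.2,32,1],0.54],
])

```text
time_s: 5.03
position: [520.1, 44.2, 270.5]
orientation: [0.868, 0.497, -0.001, -0.001]
contact_force: [-0.5, -0.2, -3.9]
grip_width: 22.8
gripper_force: 69.6
```

>>> step_arm([
  [1,[0,2.5,0],0.03],
  [1,[0.1,4.8,0],0.055],
  [1,[0.1,6.3,0],0.055],
  [1,[0.1,7.3,0],0.055],
  [1,[0.1,7.3,0],0.055],
  [1,[0.1,7.3,0],0.055],
  [1,[0.1,7.3,0],0.055],
])

```text
time_s: 5.62
position: [522.1, 114.5, 271.7]
orientation: [0.855, 0.518, -0.001, 0.0]
contact_force: [-0.9, 0.6, -5.1]
grip_width: 23.0
gripper_force: 69.5
```

Run:
```python
from bench import *
from h import *
np.set_printoptions(precision=2,suppress=True)
o=get_obs();print(o["time_s"],o["position"],o["orientation"],o["contact_force"],o["torque"],o["grip_width"],o["q"])
f=grab_frame("scene"); np.savez("scene2.npz",**f); i=f["color"][:,:,::-1]
cv2.imwrite("pics/above.png",cv2.resize(i[135:235,330:470],(800,571),interpolation=cv2.INTER_CUBIC))
```

```text
5.6167 [522.1  114.47 271.73] [ 0.86  0.52 -0.    0.  ] [-0.89  0.55 -5.07] [-0.05  0.02 -0.  ] 23.026577358268742 [ 0.03 -0.06  1.88 -0.    1.32  0.51]
```

View pics/above.png

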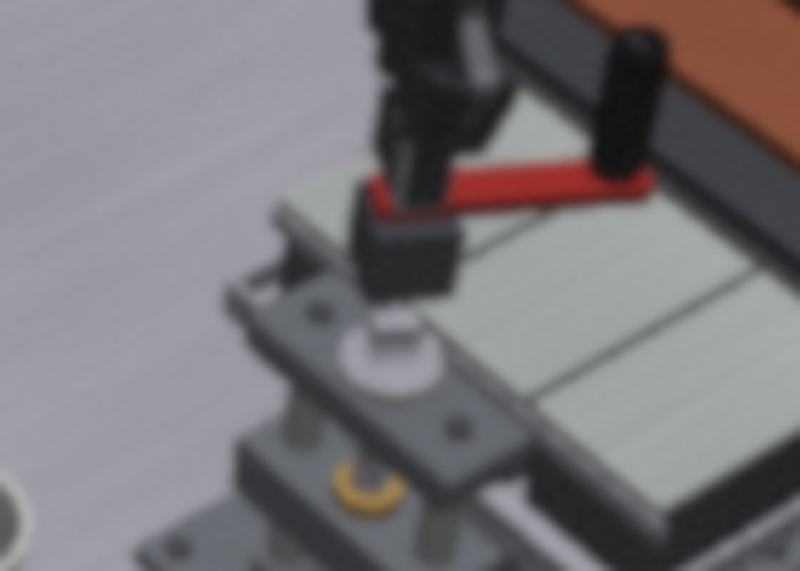

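The crank hangs with its slot in line with the tang at (398,335), and its arm is near horizontal in the image as planned. Lowering to just above the tang, then feeling gently.

>>> step_arm([
  [1,[0,0.08,-0.6],0],
  [1,[0,0.08,-1.2],0],
  [1,[0,0.08,-1.7],0],
  [1,[0,0.08,-1.9],0],
  [1,[0,0.08,-1.9],0],
])

```text
time_s: 6.08
position: [521.6, 115.9, 251.9]
orientation: [0.855, 0.519, -0.001, -0.001]
contact_force: [-0.1, 0.2, -3.9]
grip_width: 22.9
gripper_force: 69.5
```

>>> step_arm([
  [1,[0,0,-0.1],0],
  [1,[0,0,-0.2],0],
  [1,[0,0,-0.3],0],
  [1,[0,0,-0.4],0],
  [1,[0,0,-0.5],0],
  [1,[0,0,-0.6],0],
  [1,[0,0,-0.6],0],
])

```text
time_s: 6.67
position: [522.1, 116.2, 247.1]
orientation: [0.855, 0.519, -0.0, -0.0]
contact_force: [-0.2, -0.2, -4.4]
grip_width: 22.8
gripper_force: 69.5
```

>>> step_arm([
  [1,[0,0,-0.1],0],
  [1,[0,0,-0.2],0],
  [1,[0,0,-0.3],0],
  [1,[0,0,-0.4],0],
  [1,[0,0,-0.4],0],
])

```text
time_s: 7.08
position: [522.4, 116.1, 243.2]
orientation: [0.855, 0.519, 0.0, 0.0]
contact_force: [1.0, 0.4, -5.0]
grip_width: 22.8
gripper_force: 69.4
```

>>> step_arm([
  [1,[0,0,-0.1],0],
  [1,[0,0,-0.2],0],
  [1,[0,0,-0.3],0],
  [1,[0,0,-0.4],0],
  [1,[0,0,-0.4],0],
])

```text
time_s: 7.5
position: [522.5, 116.1, 239.2]
orientation: [0.855, 0.519, 0.0, 0.0]
contact_force: [1.6, -0.8, -5.4]
grip_width: 22.8
gripper_force: 69.5
```

The tang has entered, with only slight side force. Continuing down to the seat at about 227.

>>> step_arm([
  [1,[0,0,-0.1],0],
  [1,[0,0,-0.25],0],
  [1,[0,0,-0.4],0],
  [1,[0,0,-0.55],0],
  [1,[0,0,-0.7],0],
  [1,[0,0,-0.8],0],
  [1,[0,0,-0.9],0],
  [1,[0,0,-0.9],0],
])

```text
time_s: 8.17
position: [522.5, 116.0, 230.3]
orientation: [0.855, 0.519, 0.0, 0.0]
contact_force: [2.3, -1.1, -4.8]
grip_width: 22.8
gripper_force: 69.5
```

>>> step_arm([
  [1,[0,0,-0.08],0],
  [1,[0,0,-0.16],0],
  [1,[0,0,-0.24],0],
  [1,[0,0,-0.32],0],
  [1,[0,0,-0.32],0],
])

```text
time_s: 8.58
position: [522.5, 116.1, 227.2]
orientation: [0.855, 0.519, 0.0, 0.0]
contact_force: [3.5, -1.8, -3.9]
grip_width: 22.9
gripper_force: 69.7
```

>>> step_arm([
  [1,[-0.05,0,-0.08],0],
  [1,[-0.05,0,-0.16],0],
  [1,[-0.05,0,-0.24],0],
  [1,[-0.05,0,-0.24],0],
])

```text
time_s: 8.92
position: [522.4, 115.9, 225.1]
orientation: [0.855, 0.519, 0.001, 0.001]
contact_force: [4.4, -0.9, -2.6]
grip_width: 23.1
gripper_force: 69.9
```

>>> step_arm([
  [1,[0.1,0,0],0],
  [1,[0.1,0,-0.08],0],
  [1,[0.1,0,-0.16],0],
  [1,[0.1,0,-0.24],0],
  [1,[0.1,0,-0.24],0],
])

```text
time_s: 9.33
position: [522.7, 116.0, 225.0]
orientation: [0.855, 0.519, -0.0, 0.0]
contact_force: [-1.6, -2.3, 8.9]
grip_width: 22.7
gripper_force: 71.2
```

Seated: the stop is firm at TCP z 225, which puts the mouth at about 180 on the collar. Releasing and rising.

>>> step_arm([
  [1,[0,0.05,0.08],0],
  [1,[0,0.05,0.1],0],
  [0.5,[0,0.05,0.1],0],
  [-1,[0,0.05,0.1],0],
  [-1,[0,0.05,0.1],0],
  [-1,[0,0.05,0.1],0],
  [-1,[0,0.05,0.1],0],
  [-1,[0,0.05,0.1],0],
  [-1,[0,0.05,0.1],0],
  [-1,[0,0.05,0.1],0],
])

```text
time_s: 10.17
position: [522.6, 116.8, 223.1]
orientation: [0.855, 0.519, -0.0, -0.0]
contact_force: [-0.3, -0.2, -0.4]
grip_width: 85.2
gripper_force: 0.0
```

>>> step_arm([
  [-1,[0,0,1.5],0],
  [-1,[0,0,4],0],
  [-1,[0,0,7.5],0],
  [-1,[0,0,11],0],
  [-1,[0,0,12],0],
  [-1,[0,0,12],0],
])

```text
time_s: 10.67
position: [524.4, 116.8, 348.1]
orientation: [0.855, 0.519, 0.004, 0.002]
contact_force: [-0.7, 0.4, 0.9]
grip_width: 85.4
gripper_force: 0.0
```

Run:
```python
from bench import *
from h import *
np.set_printoptions(precision=2,suppress=True)
o=get_obs();print(o["time_s"],o["position"],o["contact_force"],o["grip_width"],o["q"])
f=grab_frame("scene"); np.savez("scene3.npz",**f); i=f["color"][:,:,::-1]
t=grab_frame("top"); np.savez("top3.npz",**t); j=t["color"][:,:,::-1]
cv2.imwrite("pics/seat.png",np.hstack([cv2.resize(i[135:235,340:460],(400,333),interpolation=cv2.INTER_CUBIC),cv2.resize(j[170:270,170:290],(400,333),interpolation=cv2.INTER_CUBIC)]))
```

```text
10.6667 [524.35 116.76 348.08] [-0.67  0.41  0.94] 85.37154526210925 [ 0.03 -0.09  1.78  0.    1.45  0.51]
```

View pics/seat.png

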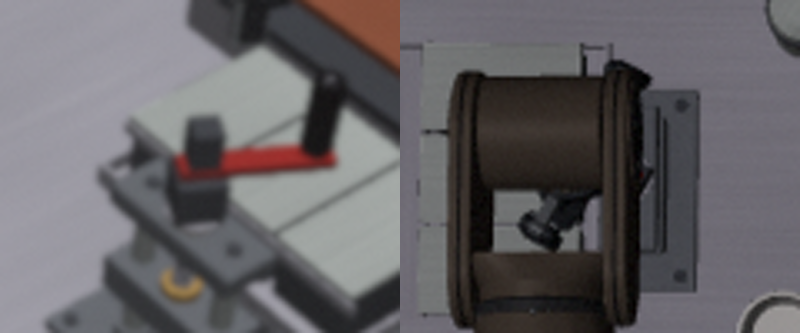

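```bash
cat >> h.py <<'E'
def shelf(f,pr=True):
    P=cloud(f).reshape(-1,3); r=[]
    for y0,y1 in((300,312),(312,319),(332,345),(345,360)):
        m=(P[:,0]>450)&(P[:,0]<600)&(P[:,1]>y0)&(P[:,1]<y1)&(P[:,2]>60)&(P[:,2]<160); r.append((y0,m.sum(),np.percentile(P[m,2],[10,50,90]).round(1) if m.sum() else 0))
    return r
E
python3 - <<'E'
from h import *
np.set_printoptions(precision=1,suppress=True)
s,t,t0=load("scene3"),load("top3"),load("top0")
print("handletop",cast(s,438.65,159.3,288)); print("headtop",cast(s,340+205*.3-.35,135+122*.3-.35,256))
P=cloud(t0)
print("profile v=230,250,210 over u");
for u in range(128,236,2): print(u,np.median(P[190:255,u],0))
E
```

```text
handletop [562.7 184.1 288. ]
headtop [519.5 117.3 256. ]
profile v=230,250,210 over u
128 [511.9 391.7 290.5]
130 [512.9 391.8 273.3]
132 [514.7 392.  256.4]
134 [524.3 422.3 128. ]
136 [521.2 419.2 125.6]
138 [524.6 413.8 124.9]
140 [524.1 408.  124.7]
142 [524.8 402.4 124.2]
144 [515.7 361.4 247.9]
146 [516.  356.  250.3]
148 [515.8 351.  247.4]
150 [525.1 379.2 125.1]
152 [525.4 373.5 125.2]
154 [525.  367.  125.9]
156 [525.5 361.6 125.9]
158 [525.8 355.7 125.8]
160 [525.5 352.8 116.1]
162 [535.  375.9  -0.1]
164 [533.9 369.    0.7]
166 [527.6 338.7 100.8]
168 [527.  332.2 101.6]
170 [527.1 326.5 102.1]
172 [524.5 320.  103. ]
174 [524.4 314.6 101.2]
176 [523.4 295.2 160.4]
178 [523.8 289.5 160.4]
180 [524.7 283.8 161. ]
182 [524.  278.5 160.4]
184 [520.9 272.2 162. ]
186 [524.2 266.7 160.6]
188 [523.9 260.7 161.6]
190 [521.4 255.2 160.9]
192 [524.2 249.5 160.2]
194 [524.7 244.2 160.3]
196 [524.5 238.3 161.2]
198 [525.2 232.4 161.5]
200 [525.  226.5 161.6]
202 [524.6 221.3 160.8]
204 [524.8 215.1 161.6]
206 [525.4 209.8 160.2]
208 [524.6 204.  161. ]
210 [525.5 197.8 162.6]
212 [524.8 192.3 160.6]
214 [525.4 186.8 160.9]
216 [525.9 181.1 162. ]
218 [525.5 175.6 160.8]
220 [526.3 169.8 160.3]
222 [525.7 163.8 161.5]
224 [527.5 161.2 141.3]
226 [527.3 160.9 101.8]
228 [530.2 155.3 100.9]
230 [525.2 140.5 167.8]
232 [524.9 134.4 168.9]
234 [523.3 128.7 169.9]
```

Shelf top is at 101.8 and the sill at 125.5 by depth, so about 23.5 mm of lift is needed, or 2.35 turns. The seat picture shows the crank upright on the collar, handle top at crop (330,82). Now going to the handle.

>>> step_arm([
  [-1,[1.2,2.3,0],0],
  [-1,[2.6,5,0],0],
  [-1,[3.5,6.8,0],0],
  [-1,[3.7,7,-1.5],0],
  [-1,[3.7,7,-4],0],
  [-1,[3.7,7,-6.5],0],
  [-1,[3.7,7,-9],0],
  [-1,[3.7,7,-10.5],0],
  [-1,[3.7,7,-10.5],0],
  [-1,[3.7,7,-10.5],0],
])

```text
time_s: 11.6
position: [558.0, 186.4, 234.9]
orientation: [0.855, 0.519, -0.003, -0.001]
contact_force: [0.3, -0.3, 0.4]
grip_width: 85.5
gripper_force: 0.0
```

>>> step_arm([
  [0,[0,0,0],0],
  [0.2,[0,0,0],0],
  [0.3,[0,0,0],0],
  [0.5,[0,0,0],0],
  [1,[0,0,0],0],
  [1,[0,0,0],0],
  [1,[0,0,0],0],
  [1,[0,0,0],0],
  [1,[0,0,0],0],
  [1,[0,0,0],0],
], grip_force=50)

```text
time_s: 12.43
position: [560.2, 186.9, 239.1]
orientation: [0.855, 0.519, 0.001, 0.0]
contact_force: [1.3, 1.2, 3.9]
grip_width: 22.9
gripper_force: 48.9
```

Run:
```python
from bench import *
from h import *
np.set_printoptions(precision=2,suppress=True)
o=get_obs();print(o["time_s"],o["position"],o["contact_force"],o["torque"],o["grip_width"],o["q"])
d=o["position"][:2]-[523,117];print(np.hypot(*d),np.degrees(np.arctan2(d[1],d[0])))
```

```text
12.4333 [560.23 186.87 239.13] [1.25 1.21 3.87] [ 0.14 -0.1   0.06] 22.94035020143624 [0.15 0.09 1.78 0.   1.26 0.63]
79.17060939877554 61.95076689187116
```

```bash
cat > wind.py <<'E'
import sys,numpy as np
a=float(sys.argv[1]); 
for arg in sys.argv[2:]:
    st=[float(x) for x in arg.split(",")]; s0=np.radians(a); c=a; r=[]
    for d in st:
        c-=d; q=np.radians(c); r.append([1,[round(8*(np.cos(q)-np.cos(s0)),1+1),round(8*(np.sin(q)-np.sin(s0)),2),0],0])
    print(a,"->",c,str(r)); a=c
E
python3 wind.py 62.3 2,5,8,8,6,3,0,0 4,8,12,12,12,12,12,12,12,12 12,12,12,12,12,12,12,12,12,12 12,12,12,12,12,12,12,12,12,12
```

```text
62.3 -> 30.299999999999997 [[1, [np.float64(0.24), np.float64(-0.13), 0], 0], [1, [np.float64(0.84), np.float64(-0.51), 0], 0], [1, [np.float64(1.71), np.float64(-1.2), 0], 0], [1, [np.float64(2.47), np.float64(-2.02), 0], 0], [1, [np.float64(2.97), np.float64(-2.69), 0], 0], [1, [np.float64(3.19), np.float64(-3.05), 0], 0], [1, [np.float64(3.19), np.float64(-3.05), 0], 0], [1, [np.float64(3.19), np.float64(-3.05), 0], 0]]
30.299999999999997 -> -77.7 [[1, [np.float64(0.26), np.float64(-0.49), 0], 0], [1, [np.float64(0.69), np.float64(-1.52), 0], 0], [1, [np.float64(1.04), np.float64(-3.16), 0], 0], [1, [np.float64(1.05), np.float64(-4.83), 0], 0], [1, [np.float64(0.71), np.float64(-6.47), 0], 0], [1, [np.float64(0.04), np.float64(-8.0), 0], 0], [1, [np.float64(-0.93), np.float64(-9.36), 0], 0], [1, [np.float64(-2.17), np.float64(-10.48), 0], 0], [1, [np.float64(-3.62), np.float64(-11.33), 0], 0], [1, [np.float64(-5.2), np.float64(-11.85), 0], 0]]
-77.7 -> -197.7 [[1, [np.float64(-1.66), np.float64(-0.18), 0], 0], [1, [np.float64(-3.33), np.float64(-0.02), 0], 0], [1, [np.float64(-4.9
[... 188 characters left out ...]
float64(-9.3), np.float64(5.3), 0], 0], [1, [np.float64(-9.66), np.float64(6.94), 0], 0], [1, [np.float64(-9.66), np.float64(8.61), 0], 0], [1, [np.float64(-9.33), np.float64(10.25), 0], 0]]
-197.7 -> -317.7 [[1, [np.float64(0.67), np.float64(1.53), 0], 0], [1, [np.float64(1.65), np.float64(2.89), 0], 0], [1, [np.float64(2.89), np.float64(4.02), 0], 0], [1, [np.float64(4.33), np.float64(4.86), 0], 0], [1, [np.float64(5.92), np.float64(5.38), 0], 0], [1, [np.float64(7.58), np.float64(5.57), 0], 0], [1, [np.float64(9.24), np.float64(5.4), 0], 0], [1, [np.float64(10.84), np.float64(4.89), 0], 0], [1, [np.float64(12.29), np.float64(4.06), 0], 0], [1, [np.float64(13.54), np.float64(2.95), 0], 0]]
```

>>> step_arm([
  [1,[0.24,-0.13,0],0],
  [1,[0.84,-0.51,0],0],
  [1,[1.71,-1.2,0],0],
  [1,[2.47,-2.02,0],0],
  [1,[2.97,-2.69,0],0],
  [1,[3.19,-3.05,0],0],
  [1,[3.19,-3.05,0],0],
])

```text
time_s: 13.02
position: [593.3, 155.7, 239.1]
orientation: [0.855, 0.518, 0.001, -0.0]
contact_force: [0.8, 2.5, 4.4]
grip_width: 23.1
gripper_force: 49.3
```

>>> step_arm([
  [1,[0.26,-0.49,0],0],
  [1,[0.69,-1.52,0],0],
  [1,[1.04,-3.16,0],0],
  [1,[1.05,-4.83,0],0],
  [1,[0.71,-6.47,0],0],
  [1,[0.04,-8.0,0],0],
  [1,[-0.93,-9.36,0],0],
  [1,[-2.17,-10.48,0],0],
  [1,[-3.62,-11.33,0],0],
  [1,[-5.2,-11.85,0],0],
])

```text
time_s: 13.85
position: [541.4, 36.5, 239.0]
orientation: [0.855, 0.518, 0.003, 0.001]
contact_force: [4.1, 4.1, 2.6]
grip_width: 22.8
gripper_force: 49.0
```

Forces are low and the winding is smooth. Continuing.

>>> step_arm([
  [1,[-1.66,-0.18,0],0],
  [1,[-3.33,-0.02,0],0],
  [1,[-4.92,0.49,0],0],
  [1,[-6.37,1.32,0],0],
  [1,[-7.62,2.43,0],0],
  [1,[-8.61,3.78,0],0],
  [1,[-9.3,5.3,0],0],
  [1,[-9.66,6.94,0],0],
  [1,[-9.66,8.61,0],0],
  [1,[-9.33,10.25,0],0],
])

```text
time_s: 14.68
position: [447.2, 138.1, 238.9]
orientation: [0.855, 0.519, -0.001, 0.003]
contact_force: [0.7, -5.9, 2.7]
grip_width: 22.6
gripper_force: 49.5
```

>>> step_arm([
  [1,[0.67,1.53,0],0],
  [1,[1.65,2.89,0],0],
  [1,[2.89,4.02,0],0],
  [1,[4.33,4.86,0],0],
  [1,[5.92,5.38,0],0],
  [1,[7.58,5.57,0],0],
  [1,[9.24,5.4,0],0],
  [1,[10.84,4.89,0],0],
  [1,[12.29,4.06,0],0],
  [1,[13.54,2.95,0],0],
])

```text
time_s: 15.52
position: [582.6, 170.3, 238.9]
orientation: [0.855, 0.519, 0.0, -0.002]
contact_force: [-3.0, 5.4, 5.7]
grip_width: 22.9
gripper_force: 49.8
```

```bash
python3 - <<'E'
from bench import *
from h import *
np.set_printoptions(precision=2,suppress=True)
o=get_obs();print(o["time_s"],o["position"],o["contact_force"],o["torque"],o["grip_width"],o["q"])
f=grab_frame("top"); np.savez("top4.npz",**f)
g=load("top0")
for n,k in(("0",g),("4",f)):
    P=cloud(k); print(n,"shelf",np.median(P[190:255,167:174,2]),"sill",np.median(P[190:255,152:158,2]),"tins",np.median(P[190:260,180:195,2]))
E
python3 wind.py -317.7 12,12,12,12,12,12,12,12,12,12 12,12,12,12,12,12,12,12,12,12 12,12,12,12,12,12,12,12,12,12 | sed 's/np.float64(\([^)]*\))/\1/g'
```

```text
15.5167 [582.64 170.33 238.89] [-3.03  5.38  5.66] [ 0.66  0.77 -0.  ] 22.935022432793495 [0.12 0.13 1.74 0.   1.27 0.59]
0 shelf 101.77793891987838 sill 125.64691929478676 tins 160.8213812116287
4 shelf 112.00527142087499 sill 125.50826124418995 tins 551.243001187989
-317.7 -> -437.7 [[1, [0.99, -1.35, 0], 0], [1, [1.68, -2.87, 0], 0], [1, [2.03, -4.51, 0], 0], [1, [2.04, -6.18, 0], 0], [1, [1.7, -7.82, 0], 0], [1, [1.03, -9.35, 0], 0], [1, [0.06, -10.71, 0], 0], [1, [-1.18, -11.83, 0], 0], [1, [-2.62, -12.68, 0], 0], [1, [-4.21, -13.2, 0], 0]]
-437.7 -> -557.7 [[1, [-1.66, -0.18, 0], 0], [1, [-3.33, -0.02, 0], 0], [1, [-4.92, 0.49, 0], 0], [1, [-6.37, 1.32, 0], 0], [1, [-7.62, 2.43, 0], 0], [1, [-8.61, 3.78, 0], 0], [1, [-9.3, 5.3, 0], 0], [1, [-9.66, 6.94, 0], 0], [1, [-9.66, 8.61, 0], 0], [1, [-9.33, 10.25, 0], 0]]
-557.7 -> -677.7 [[1, [0.67, 1.53, 0], 0], [1, [1.65, 2.89, 0], 0], [1, [2.89, 4.02, 0], 0], [1, [4.33, 4.86, 0], 0], [1, [5.92, 5.38, 0], 0], [1, [7.58, 5.57, 0], 0], [1, [9.24, 5.4, 0], 0], [1, [10.84, 4.89, 0], 0], [1, [12.29, 4.06, 0], 0], [1, [13.54, 2.95, 0], 0]]
```

380° gave 10.2 mm as expected. About 13.5 mm, or 486°, remains.

>>> step_arm([
  [1,[0.99,-1.35,0],0],
  [1,[1.68,-2.87,0],0],
  [1,[2.03,-4.51,0],0],
  [1,[2.04,-6.18,0],0],
  [1,[1.7,-7.82,0],0],
  [1,[1.03,-9.35,0],0],
  [1,[0.06,-10.71,0],0],
  [1,[-1.18,-11.83,0],0],
  [1,[-2.62,-12.68,0],0],
  [1,[-4.21,-13.2,0],0],
])

```text
time_s: 16.4
position: [541.5, 36.5, 239.0]
orientation: [0.855, 0.518, 0.003, 0.001]
contact_force: [4.3, 4.8, 3.2]
grip_width: 22.5
gripper_force: 49.5
```

>>> step_arm([
  [1,[-1.66,-0.18,0],0],
  [1,[-3.33,-0.02,0],0],
  [1,[-4.92,0.49,0],0],
  [1,[-6.37,1.32,0],0],
  [1,[-7.62,2.43,0],0],
  [1,[-8.61,3.78,0],0],
  [1,[-9.3,5.3,0],0],
  [1,[-9.66,6.94,0],0],
  [1,[-9.66,8.61,0],0],
  [1,[-9.33,10.25,0],0],
])

```text
time_s: 17.23
position: [447.2, 138.1, 238.9]
orientation: [0.855, 0.519, -0.001, 0.003]
contact_force: [0.9, -5.7, 3.1]
grip_width: 22.9
gripper_force: 49.8
```

>>> step_arm([
  [1,[0.67,1.53,0],0],
  [1,[1.65,2.89,0],0],
  [1,[2.89,4.02,0],0],
  [1,[4.33,4.86,0],0],
  [1,[5.92,5.38,0],0],
  [1,[7.58,5.57,0],0],
  [1,[9.24,5.4,0],0],
  [1,[10.84,4.89,0],0],
  [1,[12.29,4.06,0],0],
  [1,[13.54,2.95,0],0],
])

```text
time_s: 18.07
position: [582.6, 170.3, 238.8]
orientation: [0.855, 0.519, -0.0, -0.002]
contact_force: [-2.6, 4.4, 5.8]
grip_width: 22.5
gripper_force: 50.1
```

```bash
python3 - <<'E'
from bench import *
from h import *
np.set_printoptions(precision=2,suppress=True)
o=get_obs();print(o["time_s"],o["position"],o["contact_force"],o["grip_width"])
f=grab_frame("top"); np.savez("top5.npz",**f)
P=cloud(f); print("shelf",np.median(P[190:255,167:174,2]),"sill",np.median(P[190:255,152:158,2]), [np.median(P[190:255,u],0) for u in (166,168,170,172,174)])
E
python3 wind.py -677.7 12,12,12,12,12,12,12,12,12,9 6,3,0,0 | sed 's/np.float64(\([^)]*\))/\1/g'
```

```text
18.0667 [582.63 170.32 238.85] [-2.63  4.45  5.8 ] 22.538227686007136
shelf 122.28642652815509 sill 125.95789879414116 [array([525.95, 333.43, 121.14]), array([525.85, 327.55, 122.24]), array([523.22, 321.74, 120.59]), array([513.32, 312.34, 127.16]), array([495.09, 215.34, 539.32])]
-677.7 -> -794.7 [[1, [0.99, -1.35, 0], 0], [1, [1.68, -2.87, 0], 0], [1, [2.03, -4.51, 0], 0], [1, [2.04, -6.18, 0], 0], [1, [1.7, -7.82, 0], 0], [1, [1.03, -9.35, 0], 0], [1, [0.06, -10.71, 0], 0], [1, [-1.18, -11.83, 0], 0], [1, [-2.62, -12.68, 0], 0], [1, [-3.81, -13.1, 0], 0]]
-794.7 -> -803.7 [[1, [-0.82, -0.18, 0], 0], [1, [-1.23, -0.24, 0], 0], [1, [-1.23, -0.24, 0], 0], [1, [-1.23, -0.24, 0], 0]]
```

>>> step_arm([
  [1,[0.99,-1.35,0],0],
  [1,[1.68,-2.87,0],0],
  [1,[2.03,-4.51,0],0],
  [1,[2.04,-6.18,0],0],
  [1,[1.7,-7.82,0],0],
  [1,[1.03,-9.35,0],0],
  [1,[0.06,-10.71,0],0],
  [1,[-1.18,-11.83,0],0],
  [1,[-2.62,-12.68,0],0],
  [1,[-3.81,-13.1,0],0],
])

```text
time_s: 18.95
position: [545.1, 37.4, 239.0]
orientation: [0.855, 0.518, 0.002, 0.001]
contact_force: [3.5, 3.3, 2.4]
grip_width: 22.9
gripper_force: 49.8
```

>>> step_arm([
  [1,[-0.82,-0.18,0],0],
  [1,[-1.23,-0.24,0],0],
  [1,[-1.23,-0.24,0],0],
  [1,[-1.23,-0.24,0],0],
  [1,[-1.23,-0.24,0],0],
])

```text
time_s: 19.37
position: [532.2, 35.4, 239.1]
orientation: [0.855, 0.519, -0.0, 0.001]
contact_force: [1.6, -1.9, 5.5]
grip_width: 22.8
gripper_force: 50.2
```

Run:
```python
from bench import *
from h import *
np.set_printoptions(precision=2,suppress=True)
o=get_obs();print(o["time_s"],o["position"],o["contact_force"],o["grip_width"],o["q"])
for k in range(3):
    f=grab_frame("top"); P=cloud(f); print("shelf",np.median(P[190:255,167:172,2]),"sill",np.median(P[190:255,152:158,2]),"tins",np.median(P[190:255,182:195,2]))
np.savez("top6.npz",**f)
```

```text
19.3667 [532.22  35.38 239.11] [ 1.58 -1.91  5.49] 22.78338939377852 [-0.12 -0.03  1.92 -0.    1.26  0.36]
shelf 125.06193251286656 sill 125.69595370580578 tins 185.00023927957972
shelf 125.29183313306609 sill 125.29182851175324 tins 184.45665792121932
shelf 124.64893462502154 sill 125.36860789466951 tins 185.00626732849338
```

The shelf reads 125.0 and the sill 125.45, so it is level. Releasing and rising clear.

>>> step_arm([
  [0.5,[0,0,0],0],
  [0,[0,0,0],0],
  [-1,[0,0,0],0],
  [-1,[0,0,0],0],
  [-1,[0,0,0],0],
  [-1,[0,0,0],0],
  [-1,[0,0,0],0],
  [-1,[0,0,0],0],
  [-1,[0,0,1],0],
  [-1,[0,0,3],0],
])

```text
time_s: 20.35
position: [529.7, 36.4, 266.1]
orientation: [0.855, 0.519, -0.002, -0.002]
contact_force: [0.3, 0.2, -0.4]
grip_width: 85.2
gripper_force: 0.0
```

>>> step_arm([
  [-1,[0,0,3],0],
  [-1,[0,0,6],0],
  [-1,[0,0,9],0],
  [-1,[0,-4,9],0],
  [-1,[0,-8,9],0],
  [-1,[0,-12,9],0],
  [-1,[0,-16,9],0],
  [-1,[0,-19,9],0],
  [-1,[0,-20,9],0],
  [-1,[0,-20,9],0],
])

```text
time_s: 21.18
position: [531.1, -165.9, 358.7]
orientation: [0.856, 0.517, -0.0, 0.0]
contact_force: [0.2, 0.5, -0.6]
grip_width: 85.3
gripper_force: 0.0
```

Run:
```python
from bench import *
from h import *
np.set_printoptions(precision=2,suppress=True)
o=get_obs();print(o["time_s"],o["position"],o["contact_force"],o["grip_width"])
f=grab_frame("top"); P=cloud(f); print("shelf",np.median(P[190:255,167:172,2]),"sill",np.median(P[190:255,152:158,2]),"tins",np.median(P[190:255,182:195,2]))
s=grab_frame("scene"); Q=cloud(s).reshape(-1,3); m=(abs(Q[:,0]-523)<9)&(abs(Q[:,1]-117)<9)&(Q[:,2]>225); print("head top",m.sum(),np.percentile(Q[m,2],[50,80]))
P=P.reshape(-1,3); m=(abs(P[:,0]-523)<8)&(abs(P[:,1]-117)<8); print("top view head",m.sum(),np.median(P[m],0))
cv2.imwrite("pics/end.png",np.hstack([cv2.resize(s["color"][135:285,300:500,::-1],(400,300),interpolation=cv2.INTER_CUBIC),cv2.resize(f["color"][130:280,150:350,::-1],(400,300),interpolation=cv2.INTER_CUBIC)]))
```

```text
21.1833 [ 531.1  -165.91  358.71] [ 0.23  0.53 -0.59] 85.27739600675595
shelf 124.60437285714258 sill 125.74460829578132 tins 184.97215149483264
head top 51 [253.83 256.4 ]
top view head 32 [524.72 117.3  253.89]
```

View pics/end.png

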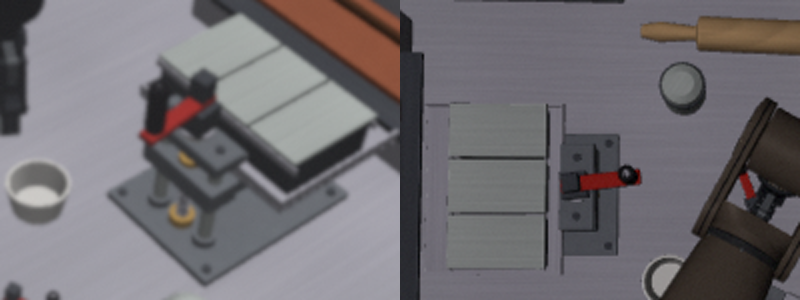

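The final view shows the crank upright and seated, with its head top at about 256, which matches a mouth height of 180. The shelf is level to within about 1 mm, and the gripper is clear. Handing in.

```bash
python3 -c "
from bench import *
print(finish_job())"
```

```text
the job is handed in; nothing more can be done
None
```

I handed the job in at about 21 s: the crank is fully down on the tang and released, the shelf top is within about 1 mm of the sill by camera depth, and I saw no contact with the other things on the bench; `finish_job()` returned no verdict.

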